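Release the swing bolt of a filter lid

ROBOT

A 6-joint arm with a two-finger parallel gripper is mounted at the origin on a cart in front of the work surface, level with it; the furniture and walls round the work are solid. World frame = base frame: x ahead of the robot, y to its left, z up, the work surface at z = 0. Lengths are in m, angles in rad, forces in N, time in s.
With the tool pointing down it reaches from about 0.35 to 0.725 m from the base axis. Payload 6 kg.
Tool frame: the origin (TCP) lies midway between the tips of the shut fingers; the grasp point (between the pads) lies bot.hold_point_z behind it (bot.hold_point_z is the distance from the TCP to the grasp point, in m); z points along the fingers, y is the line along which they close (so a half turn about z gives the same grasp; the last joint's range is limited). The gripper opens to 85 mm and grips with 20 to 120 N. Pads are 22 mm wide; open, the fingers measure 114 mm over their backs; the gripper's body (76 mm by 85 mm) begins 54 mm behind the grasp point. The pads swing forward as they close: fully open they stand 13 mm farther back than shut.
Start: joints at [-0.937, 0.04, 0.085, 0, -1.615, -0.334], TCP at [0.177, -0.573, 0.231] pointing down, gripper open.
Joint ranges: [-2.56, 2.56], [-1.29, 2.01], [-1.08, 1.49], [-3.29, 1.98], [-2.81, -0.18], [-2.99, 2.99]. Speed limits (rad/s): [2.57, 2.57, 3.01, 3.14, 3.14, 3.14].

INTERFACE

Orientations are given as [roll, pitch, yaw] about the fixed x, y, z axes, in that order (R = Rz(yaw) Ry(pitch) Rx(roll)).
In Python, from rig import get_obs, vision, workorder, bot gives the robot as it stands.
- The arm moves only by the tool carry_out, never from a script. Its argument "increments" is a list of rows, each a list of 3 entries, a list of its own where there are three numbers: the shift along the tool's x, y, z each as a share of 0.15 m, from -1 to 1, then the turn, a rotation vector about the tool's x, y, z each as a share of 60 degrees, from -1 to 1, then the finger opening in mm, from 0 to 85.4. In form: [[[dx, dy, dz], [rx, ry, rz], fingers], ...]. A call has 1 to 10 rows; each row is the pose to reach, as a shift and turn from the pose commanded when the call began, along the tool's axes at that moment; what a row does not reach only later rows make up. A row lasts 1/8 s, in which the tool goes at most 62.5 mm and 10.7 degrees, less where a joint would pass 70% of its speed; a pose out of reach is approached as far as the arm can. A call with a number of a shift or a turn outside -1 to 1 is refused whole. A call with a gripper value outside its range is refused whole. The fingers move at their own pace and stop on an object; "newtons" is the grip in N (left out, the last holds). Time passes only in rows, so rows that repeat a pose let the fingers close. It gives the time, the measured TCP pose, the force, the opening and the grip force at its end, in the units of the state.
- get_obs(): the state, without advancing time (a new reading comes with each control period).
- vision.snapshot(name): name is "scene" or "top"; returns a dict with "image" (480x640x3 uint8, blue, green, red), "K" (3x3 intrinsics, pixels), "xyz" and "attitude" of the camera in the world. Camera axes: x right, y down, z forward; pixel columns grow to the right and rows downward; lengths in m; the calibration is good to about 2 mm. A picture is of the moment at which its call begins. There is no depth.
- workorder.close_job(): hands the job in; it is judged then, once.
The state is a dict: "time_s": time; "joint_pos": joint angles; "joint_velocities": joint speeds; "effort": joint torques, N m; "ee_pos": TCP position; "tcp_rot": TCP orientation; "force": force on the tool from outside, world axes, zero at the start; "torque": the same for the moment, N m; "opening": opening from 0.0 (shut) to 1.0 (fully open); "grip_force": force on a finger pad.
Only numpy, scipy, OpenCV 4.12 (cv2) and the standard library are available. Lean on these libraries where they do the work, as an engineer would, in place of code of your own. Each camera call takes 0.05 s, during which the arm holds its last target. There are 200 camera calls.

TASK

The lid of the blue filter housing is held shut by one hinged eyebolt with a brass wing nut. Loosen the wing nut a little at a time, feeling after each turn whether the bolt has come free, until it clears the lips of the slotted lug; then swing the bolt outward out of the lug and well over, about 45 degrees, and leave it there. Never force the bolt against the lips or jam the nut against the swollen end of the bolt (keep below 25 N), and leave the things around it undisturbed.

Things in the scene. Friction and masses are not known exactly. Their poses are not given: they have to be found in the camera images.
- filter_base: Fixed dark steel base ring, 120 mm across, holding a blue filter housing (104 mm across) with an aluminium lid. Origin: centre of the underside; z up. The housing, with lid, lug and bolt, stands an unmeasured 0 to 6 mm (H) higher from one pot to another: lid top 121 mm + H. The hinged bolt is on the -x side and swings outward, its top toward this -x.
- bolt_foot (a point): Fixed point on the base, 66 mm toward -x, at table height, below the upright bolt. Axes as the base. The bolt's pin, along y, is 43 mm + H above it; the top of the slotted lug 118 mm + H. Two lips, 4.5 mm high, at the slot's open (-x) end hold the bolt in, 3 mm in front of the saddle bar under the nut.
- wing_nut: Brass wing nut: two flat upright ears, together 44 mm long, 12 mm thick (grip across this), 30 mm high. Origin: centre of the ears, on the bolt's axis, 32 mm above the underside of the saddle bar (which does not turn); x along the ears, z up the bolt. Anticlockwise from above loosens: it rises 1.6 mm per rad, friction 0.06 N m, and stays where left.
- eyebolt (a joint): Bolt angle: 0 upright, grows outward to 1.3 rad. Blocked at 0.04 rad until the saddle is about 5 mm above the lug; it starts 0 to 3.5 mm above, unmeasured. At 8.3 mm the nut jams on the swollen bolt end: only 1.8 rad after coming free, so try the bolt after each turn of 1.2 rad or less. Once free, 2 to 3 N at the nut swings it, and it stays where left.
- masking_tape: Loose roll of masking tape, 105 mm across, 25 mm high, a bystander; origin at the centre of its underside.
- enamel_mug: Loose white mug with a handle, 82 x 117 mm, 91 mm tall, a bystander; origin at the centre of its underside.
- pliers_2: Loose blue pliers, 66 x 191 x 16 mm, lying flat, a bystander; origin at the centre of the underside.

How it is judged:
By the outcome, as a careful person would: the job done as asked, in the order asked, and still so for the second after the job is handed in, with the robot touching nothing.
It also fails if it takes over 72 s, if anything falls off the work surface, if the arm or the gripper's body presses on something with over 40 N, if the wrist force passes 120 N, or if a joint passes its speed limit or range.

## Working session

There is one attempt and no reset: what is moved stays moved. The work goes in short steps, Python scripts to look and compute and a tool call to move; the robot and the scene stay as the last step left them, time stands still between calls to the robot, and variables do not carry over. Pictures are saved under pics/ and viewed, at most 10 in all, crops included, and the job is handed in when it is done.

Besides the shell and the picture viewer there is one more tool, called after "Call:" as a command line: name --argument value ..., lists and objects as JSON in quotes. carry_out: Moves the arm, as the interface text tells. Its arguments: {"type":"object","properties":{"increments":{"type":"array","items":{"type":"array"}},"newtons":{"type":"number"}},"required":["increments"]}

```bash
mkdir -p pics; ls; python3 - <<'E'
from rig import get_obs, vision, workorder, bot
import cv2
print(get_obs()); print(bot.hold_point_z)
for n in("scene","top"):
    s=vision.snapshot(n); cv2.imwrite(f"pics/{n}0.png",s["image"]); print(n,s["K"],s["xyz"],s["attitude"])
E
```

```text
pics
{'time_s': 0.0, 'joint_pos': array([-9.37300902e-01,  4.08385922e-02,  8.38002017e-02, -4.68532760e-04,
       -1.61545971e+00, -3.33705068e-01]), 'joint_velocities': array([ 7.81092676e-05,  1.88767984e-04, -2.02559174e-04,  7.73176523e-04,
       -1.60148658e-03,  5.87945569e-04]), 'effort': array([ 3.22151436e-04, -3.68212080e+01,  3.47424960e+01,  6.93275571e+00,
       -5.33015744e-03, -7.78135529e-06]), 'ee_pos': array([ 0.17718558, -0.57290955,  0.23025688]), 'tcp_rot': array([ 3.13983143e+00, -1.15130599e-04, -2.84178167e+00]), 'force': array([-0.79788086, -0.13959184, -0.11456215]), 'torque': array([-0.01324855, -0.06238348,  0.01957019]), 'grip_force': 0.0, 'opening': 1.0014445216318415}
0.0187
scene [[546.41416682   0.         319.80134193]
 [  0.         546.41416682 226.57689329]
 [  0.           0.           1.        ]] [-0.09273875 -0.69914698  1.04791166] [-2.46676689 -0.01954477 -0.87728922]
top [[530.79853247   0.         327.5560138 ]
 [  0.         530.79853247 234.46449742]
 [  0.           0.           1.        ]] [ 0.4272733  -0.20719728  1.23663929] [-3.08411532 -0.01089487 -1.59856383]
```

View pics/scene0.png

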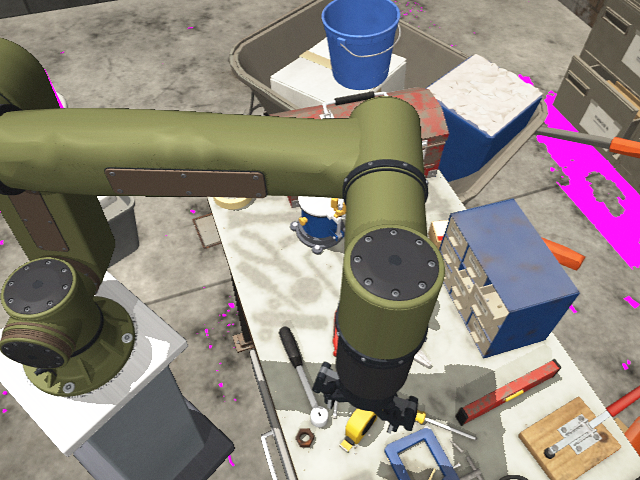

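View pics/top0.png

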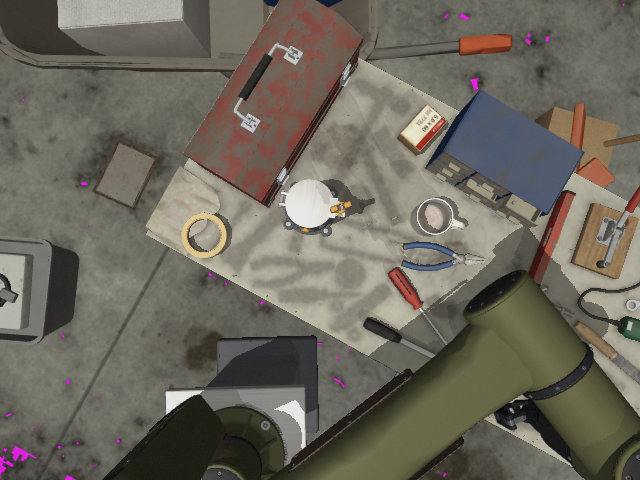

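The top view shows the filter at about (312,205) with the brass nut at about (341,209), on the world -y side. The tape is at (206,235), the mug at (437,216) and the pliers at (440,257). In the scene view the arm half hides the housing. Next I'll zoom in and measure.

```bash
cat > h.py <<'E'
import numpy as np, cv2
from scipy.spatial.transform import Rotation as R
from rig import get_obs, vision, workorder, bot
def ray(s,px):
    d=np.linalg.inv(s["K"])@np.array([px[0],px[1],1.]); return np.array(s["xyz"]),R.from_euler("xyz",s["attitude"]).as_matrix()@d
def onz(s,px,z):
    o,d=ray(s,px); return o+d*(z-o[2])/d[2]
def proj(s,p):
    c=R.from_euler("xyz",s["attitude"]).as_matrix().T@(np.array(p)-s["xyz"]); q=s["K"]@c; return q[:2]/q[2]
def crop(s,x0,y0,w,h,f,name): cv2.imwrite(name,cv2.resize(s["image"][y0:y0+h,x0:x0+w],None,fx=f,fy=f,interpolation=cv2.INTER_CUBIC))
E
python3 - <<'E'
from h import *
s=vision.snapshot("top"); t=vision.snapshot("scene")
a=s["image"][165:245,270:370]; b=t["image"][180:260,280:380]
cv2.imwrite("pics/c1.png",np.hstack([cv2.resize(v,None,fx=4,fy=4,interpolation=cv2.INTER_CUBIC) for v in(a,b)]))
hsv=cv2.cvtColor(s["image"],cv2.COLOR_BGR2HSV)
m=cv2.inRange(hsv,(10,120,80),(28,255,255)); m[:165]=0;m[245:]=0;m[:,:270]=0;m[:,370:]=0
n,l,st,c=cv2.connectedComponentsWithStats(m); print(st,c)
E
```

```text
[[     0      0    640    480 307028]
 [   330    201     22     15    142]
 [   301    228      9      4     30]] [[319.49164571 239.51581615]
 [340.62676056 207.40140845]
 [305.         229.56666667]]
```

View pics/c1.png

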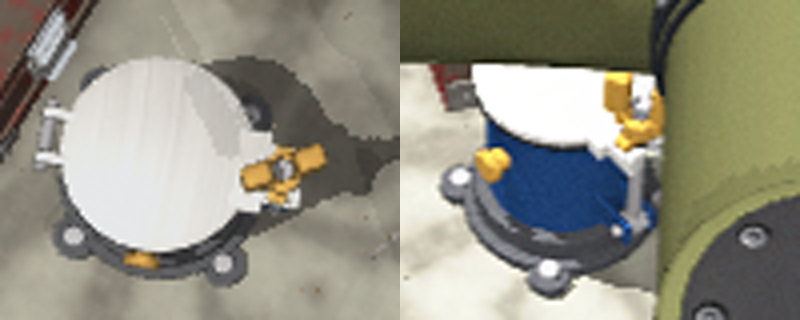

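The crop shows the lid circle centred near crop (157,152), with the lug to its right. The ears run from crop (245,180) to (325,155), roughly radial, and nothing sits above the nut. Next I'll compute positions.

```bash
python3 - <<'E'
from h import *
s=vision.snapshot("top")
hsv=cv2.cvtColor(s["image"],cv2.COLOR_BGR2HSV)
m=cv2.inRange(hsv,(10,120,60),(28,255,255)); m[:190]=0;m[225:]=0;m[:,:325]=0;m[:,370:]=0
ys,xs=np.nonzero(m)
P=np.array([onz(s,p,.166)[:2] for p in zip(xs,ys)]); 
r=cv2.minAreaRect(P.astype(np.float32)*1000); print("rect mm",r, cv2.boxPoints(r))
w=np.linalg.svd(P-P.mean(0))[2][0]; print("mean",P.mean(0),"dir",np.degrees(np.arctan2(w[1],w[0])))
# lid
g=cv2.inRange(hsv,(0,0,165),(179,40,255)); g[:170]=0; g[235:]=0; g[:,:282]=0; g[:,333:]=0
c=max(cv2.findContours(g,cv2.RETR_EXTERNAL,cv2.CHAIN_APPROX_NONE)[0],key=cv2.contourArea)
(cx,cy),rr=cv2.minEnclosingCircle(c); e=cv2.fitEllipse(cv2.convexHull(c)); print(cx,cy,rr,e)
for q in((cx,cy),e[0]): print("lid",onz(s,q,.124))
for n,q,z in(("nut",(341.2,206.8),.166),("mug",(437,216),.09),("tape",(206,235),.02),("pliers",(440,257),.01)): print(n,onz(s,q,z))
E
```

```text
rect mm ((544.5257568359375, -248.44342041015625), (24.261682510375977, 41.00485610961914), 40.139312744140625) [[ 522.0351  -240.58987]
 [ 548.4688  -271.93723]
 [ 567.0164  -256.29697]
 [ 540.5827  -224.94962]]
mean [ 0.54275431 -0.24854953] dir 111.99995552700646
308.3805847167969 201.73880004882812 28.120927810668945 ((307.8392333984375, 201.61842346191406), (49.1375732421875, 53.992950439453125), 130.64622497558594)
lid [ 0.56105474 -0.18263122  0.124     ]
lid [ 0.5613397  -0.18149825  0.124     ]
nut [ 0.54393498 -0.24977753  0.166     ]
mug [ 0.52660581 -0.46039883  0.09      ]
tape [0.5032158 0.0559397 0.02     ]
pliers [ 0.43817116 -0.4812471   0.01      ]
```

Call:
carry_out --increments '[[[-0.99, 0.444, -0.13], [0, 0, 0], 85], [[-0.99, 0.444, -0.13], [0, 0, 0], 85], [[-0.99, 0.444, -0.13], [0, 0, 0], 85], [[-0.99, 0.444, -0.13], [0, 0, 0], 85]]'

```text
time_s: 0.75
ee_pos: [0.3013, -0.4643, 0.2514]
tcp_rot: [-3.141, 0.001, -2.838]
force: [-0.2, 0.0, -0.7]
opening: 0.995
grip_force: 0.0
```

Call:
carry_out --increments '[[[-0.99, 0.444, 0], [0, 0, 0], 85], [[-0.99, 0.444, 0], [0, 0, 0], 85], [[-0.99, 0.444, 0], [0, 0, 0], 85], [[-0.99, 0.444, 0], [0, 0, 0], 85]]'

```text
time_s: 1.25
ee_pos: [0.4227, -0.3571, 0.25]
tcp_rot: [3.141, -0.001, -2.839]
force: [0.5, -0.8, -0.7]
opening: 0.994
grip_force: 0.0
```

Call:
carry_out --increments '[[[-0.99, 0.444, 0], [0, 0, 0.8], 85], [[-0.99, 0.444, 0], [0, 0, 0.8], 85], [[-0.99, 0.444, 0], [0, 0, 0.8], 85], [[-0.99, 0.444, 0], [0, 0, 0.8], 85], [[-0.99, 0.444, 0], [0, 0, 0.8], 85], [[-0.99, 0.444, 0], [0, 0, 0.8], 85]]'

```text
time_s: 2.0
ee_pos: [0.5433, -0.2519, 0.2505]
tcp_rot: [-3.141, -0.001, 2.603]
force: [-0.1, -0.2, -0.2]
opening: 0.994
grip_force: 0.0
```

Call:
carry_out --increments '[[[0, 0, 0], [0, 0, 0.667], 45], [[0, 0, 0], [0, 0, 0.667], 45], [[0, 0, 0], [0, 0, 0.667], 45], [[0, 0, 0], [0, 0, 0.667], 45], [[0, 0, 0], [0, 0, 0.667], 45]]'

```text
time_s: 2.62
ee_pos: [0.5434, -0.2516, 0.2508]
tcp_rot: [-3.141, -0.0, 1.907]
force: [-0.1, 0.9, -0.4]
opening: 0.528
grip_force: 0.0
```

```bash
python3 - <<'E'
from h import *
t=vision.snapshot("scene"); o=get_obs(); print(o["ee_pos"],o["tcp_rot"],o["joint_pos"],o["opening"])
u=proj(t,(.544,-.25,.16)); print(u)
x,y=int(u[0])-60,int(u[1])-60
crop(t,x,y,120,110,5,"pics/c2.png"); print(x,y)
E
```

```text
[ 0.54347349 -0.25142485  0.25076519] [-3.14149992e+00 -8.18388624e-05  1.90853915e+00] [-9.89820220e-02  4.01853432e-02  1.20239811e-01 -3.50463312e-05
 -1.65096944e+00 -2.70487061e+00] 0.5271814500546512
[340.30924398 202.88628315]
280 142
```

View pics/c2.png

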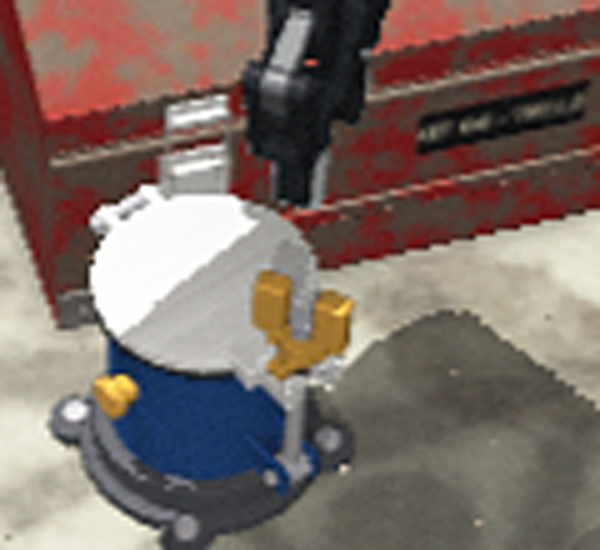

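The scene view shows the nut clearly. The inner ear's top is at crop (270,282) and the outer ear's at (335,300), with the bolt rod between them. Next I'll triangulate the ear tops.

```bash
python3 - <<'E'
from h import *
s=vision.snapshot("top"); t=vision.snapshot("scene")
def tri(a,b):
    o1,d1=ray(s,a);o2,d2=ray(t,b); k=np.linalg.lstsq(np.c_[d1,-d2],o2-o1,rcond=None)[0]
    p,q=o1+k[0]*d1,o2+k[1]*d2; return (p+q)/2,np.linalg.norm(p-q)
A=tri((334.3,209.3),(334,198.4));B=tri((348.3,204.3),(347,202)); print(A,B,(A[0]+B[0])/2)
d=B[0]-A[0]; print(np.degrees(np.arctan2(d[1],d[0])),np.linalg.norm(d))
# brass mask in scene, ear extents
hsv=cv2.cvtColor(t["image"],cv2.COLOR_BGR2HSV); m=cv2.inRange(hsv,(10,120,80),(28,255,255))[185:225,325:360]
ys,xs=np.nonzero(m); print(xs.min()+325,xs.max()+325,ys.min()+185,ys.max()+185)
for z in (.15,.155,.16):
  c=np.array([.544,-.25,z]);e=np.array([.022*np.cos(-1.24),.022*np.sin(-1.24),0])
  print(z,[proj(t,c+sg*e+[0,0,h]).round(1).tolist() for sg in(-1,1) for h in(.015,-.015)])
E
```

```text
(array([ 0.5391291 , -0.23574438,  0.16822181]), np.float64(0.000420372340166064)) (array([ 0.54826756, -0.26417947,  0.16975327]), np.float64(0.00014626731290639456)) [ 0.54369833 -0.24996193  0.16898754]
-72.18365248668913 0.029906710118706836
331 350 196 217
0.15 [[330.8, 198.5], [330.3, 207.6], [350.1, 204.2], [349.2, 213.2]]
0.155 [[330.9, 197.0], [330.4, 206.1], [350.2, 202.7], [349.4, 211.8]]
0.16 [[331.0, 195.4], [330.5, 204.6], [350.4, 201.1], [349.5, 210.3]]
```

Call:
carry_out --increments '[[[0.008, 0.005, 0.3], [0, 0, 0.023], 45], [[0.008, 0.005, 0.5], [0, 0, 0.023], 45], [[0.008, 0.005, 0.65], [0, 0, 0.023], 45], [[0.008, 0.005, 0.767], [0, 0, 0.023], 45], [[0.008, 0.005, 0.767], [0, 0, 0.023], 45], [[0.008, 0.005, 0.767], [0, 0, 0.023], 30]]'

```text
time_s: 3.52
ee_pos: [0.5446, -0.2497, 0.137]
tcp_rot: [3.14, 0.001, 1.882]
force: [0.5, -0.3, -0.8]
opening: 0.356
grip_force: 0.0
```

Call:
carry_out --increments '[[[0, 0, 0], [0, 0, 0], 20], [[0, 0, 0], [0, 0, 0], 16], [[0, 0, 0], [0, 0, 0], 13], [[0, 0, 0], [0, 0, 0], 11], [[0, 0, 0], [0, 0, 0], 8], [[0, 0, 0], [0, 0, 0], 8]]' --newtons 20

```text
time_s: 4.28
ee_pos: [0.5448, -0.2496, 0.1369]
tcp_rot: [3.14, 0.001, 1.881]
force: [2.0, 1.1, 5.0]
opening: 0.215
grip_force: 19.8
```

```bash
python3 - <<'E'
from h import *
t=vision.snapshot("scene"); s=vision.snapshot("top"); o=get_obs(); print(o["ee_pos"],o["tcp_rot"],o["opening"],o["force"],o["torque"],o["grip_force"])
a=t["image"][165:235,305:385]; b=s["image"][175:245,300:380]
cv2.imwrite("pics/c3.png",np.hstack([cv2.resize(v,None,fx=5,fy=5,interpolation=cv2.INTER_CUBIC) for v in(a,b)]))
E
```

```text
[ 0.54476655 -0.24957997  0.13689205] [3.13987625e+00 1.34053432e-03 1.88130507e+00] 0.21977465395263004 [ 0.157511   -0.20116115  5.40431899] [ 0.13162794 -0.42893118  0.00563354] 19.84444409608841
```

View pics/c3.png

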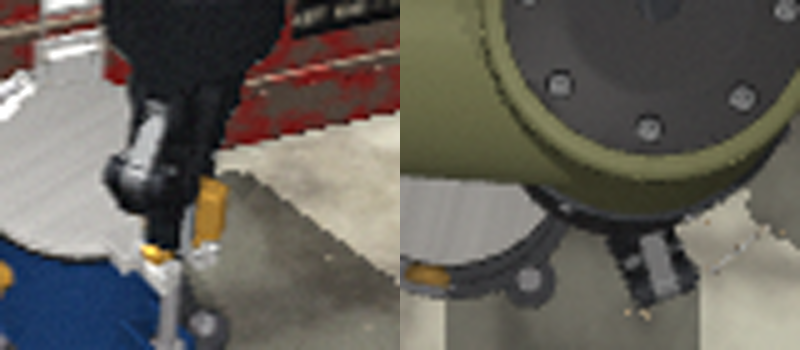

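The fingers straddle the nut, but they close at 18 mm instead of 12 mm and push the tool up by 5 N. The tips are probably on the wider hub, so I'll open a little, raise 6 mm and grip again.

Call:
carry_out --increments '[[[0, 0, 0], [0, 0, 0], 26], [[0, 0, -0.02], [0, 0, 0], 26], [[0, 0, -0.04], [0, 0, 0], 26], [[0, 0, -0.04], [0, 0, 0], 18], [[0, 0, -0.04], [0, 0, 0], 14], [[0, 0, -0.04], [0, 0, 0], 11], [[0, 0, -0.04], [0, 0, 0], 8], [[0, 0, -0.04], [0, 0, 0], 8]]' --newtons 20

```text
time_s: 5.38
ee_pos: [0.5445, -0.2492, 0.1417]
tcp_rot: [3.141, -0.0, 1.881]
force: [3.5, 0.6, 0.1]
opening: 0.135
grip_force: 19.7
```

Call:
carry_out --increments '[[[0, 0, -0.001], [0, 0, -0.14], 8], [[0, 0, -0.003], [0, 0, -0.28], 8], [[0, 0, -0.005], [0, 0, -0.42], 8], [[0, 0, -0.006], [0, 0, -0.56], 8], [[0, 0, -0.008], [0, 0, -0.7], 8], [[0, 0, -0.009], [0, 0, -0.85], 8], [[0, 0, -0.011], [0, 0, -1], 8], [[0, 0, -0.011], [0, 0, -1], 8], [[0, 0, -0.011], [0, 0, -1], 8]]'

```text
time_s: 6.5
ee_pos: [0.5446, -0.2491, 0.1434]
tcp_rot: [3.141, 0.001, 2.926]
force: [4.8, 1.5, 0.2]
opening: 0.133
grip_force: 19.6
```

```bash
cat > st.py <<'E'
from h import *
o=get_obs(); Rm=R.from_euler("xyz",o["tcp_rot"]).as_matrix()
th=np.radians(-104.6); out=np.array([np.cos(th),np.sin(th),0]); tan=np.array([-out[1],out[0],0])
print(o["time_s"],o["ee_pos"].round(4),o["tcp_rot"].round(3),"F out/tan/z",(o["force"]@out).round(1),(o["force"]@tan).round(1),o["force"][2].round(1),"T",o["torque"].round(2),o["opening"]*85.4,"J",o["joint_pos"].round(2))
print("out in tool",(Rm.T@out).round(3),"tan in tool",(Rm.T@tan).round(3),"up",(Rm.T@[0,0,1]).round(3), "10mm out shares",(Rm.T@out*.01/.15).round(4))
E
python3 st.py
```

```text
6.5 [ 0.5446 -0.2491  0.1434] [3.141e+00 1.000e-03 2.926e+00] F out/tan/z -2.7 4.3 0.2 T [ 0.62 -1.5   0.02] 11.39028466566683 J [-0.09  0.04 -0.07 -0.   -1.46 -1.69]
out in tool [ 0.039 -0.999 -0.001] tan in tool [-0.999 -0.039  0.001] up [-0.001  0.001 -1.   ] 10mm out shares [ 0.0026 -0.0666 -0.    ]
```

Call:
carry_out --increments '[[[0, -0.007, 0], [0, 0, 0], 8], [[0, -0.014, 0], [0, 0, 0], 8], [[0, -0.014, 0], [0, 0, 0], 8]]'

```text
time_s: 6.88
ee_pos: [0.5442, -0.2509, 0.1434]
tcp_rot: [3.14, 0.001, 2.927]
force: [5.3, 3.4, -0.3]
opening: 0.131
grip_force: 20.3
```

```bash
python3 st.py
```

```text
6.875 [ 0.5442 -0.2509  0.1434] [3.140e+00 1.000e-03 2.927e+00] F out/tan/z -4.6 4.3 -0.3 T [ 1.36 -1.69  0.03] 11.14941295490323 J [-0.1   0.05 -0.07 -0.   -1.46 -1.69]
out in tool [ 0.04  -0.999 -0.001] tan in tool [-0.999 -0.04   0.001] up [-0.001  0.001 -1.   ] 10mm out shares [ 0.0027 -0.0666 -0.0001]
```

Call:
carry_out --increments '[[[0, -0.007, 0], [0, 0, 0], 8], [[0, -0.014, 0], [0, 0, 0], 8], [[0, -0.014, 0], [0, 0, 0], 8]]'

```text
time_s: 7.25
ee_pos: [0.5439, -0.2524, 0.1434]
tcp_rot: [3.139, 0.001, 2.927]
force: [4.5, 5.7, 0.0]
opening: 0.133
grip_force: 22.6
```

```bash
python3 st.py|head -1
```

```text
7.25 [ 0.5439 -0.2524  0.1434] [3.139e+00 1.000e-03 2.927e+00] F out/tan/z -6.6 2.9 0.0 T [ 2.13 -1.71 -0.01] 11.357308785621438 J [-0.1   0.05 -0.07 -0.   -1.46 -1.68]
```

Call:
carry_out --increments '[[[0, -0.007, 0], [0, 0, 0], 8], [[0, -0.014, 0], [0, 0, 0], 8], [[0, -0.014, 0], [0, 0, 0], 8]]'

```text
time_s: 7.62
ee_pos: [0.5438, -0.253, 0.1434]
tcp_rot: [3.137, 0.001, 2.928]
force: [4.6, 11.6, 2.1]
opening: 0.132
grip_force: 23.9
```

```bash
python3 st.py|head -1
```

```text
7.625 [ 0.5438 -0.253   0.1434] [3.137e+00 1.000e-03 2.928e+00] F out/tan/z -12.4 1.5 2.1 T [ 4.14 -1.67 -0.04] 11.297986802592247 J [-0.1   0.05 -0.07 -0.   -1.46 -1.68]
```

Blocked at about 4 mm, with the force rising to 12 N, which matches the 0.04 rad stop. I'll return upright and turn again.

Call:
carry_out --increments '[[[-0.003, 0.022, 0], [0, 0, 0], 8], [[-0.006, 0.044, 0], [0, 0, 0], 8], [[-0.006, 0.044, -0.001], [0, 0, -0.15], 8], [[-0.006, 0.044, -0.003], [0, 0, -0.3], 8], [[-0.006, 0.044, -0.005], [0, 0, -0.45], 8], [[-0.006, 0.044, -0.007], [0, 0, -0.6], 8], [[-0.006, 0.044, -0.009], [0, 0, -0.8], 8], [[-0.006, 0.044, -0.011], [0, 0, -1], 8], [[-0.006, 0.044, -0.011], [0, 0, -1], 8], [[-0.006, 0.044, -0.011], [0, 0, -1], 8]]'

```text
time_s: 8.88
ee_pos: [0.5447, -0.2492, 0.145]
tcp_rot: [3.141, -0.0, -2.309]
force: [1.0, 2.6, 1.6]
opening: 0.132
grip_force: 19.9
```

```bash
python3 st.py
```

```text
8.875 [ 0.5447 -0.2492  0.145 ] [ 3.141 -0.    -2.309] F out/tan/z -2.8 0.3 1.6 T [ 1.22 -0.35  0.09] 11.290026973598762 J [-0.09  0.05 -0.07 -0.   -1.46 -0.64]
out in tool [ 0.885 -0.465 -0.   ] tan in tool [-0.465 -0.885 -0.001] up [ 0.     0.001 -1.   ] 10mm out shares [ 0.059 -0.031 -0.   ]
```

Call:
carry_out --increments '[[[0.012, -0.006, 0], [0, 0, 0], 8], [[0.025, -0.013, 0], [0, 0, 0], 8], [[0.025, -0.013, 0], [0, 0, 0], 8]]'

```text
time_s: 9.25
ee_pos: [0.5438, -0.2528, 0.1449]
tcp_rot: [3.14, 0.001, -2.308]
force: [-0.1, 6.0, 2.7]
opening: 0.133
grip_force: 20.6
```

Call:
carry_out --increments '[[[0.006, -0.003, 0], [0, 0, 0], 8], [[0.012, -0.006, 0], [0, 0, 0], 8], [[0.012, -0.006, 0], [0, 0, 0], 8]]'

```text
time_s: 9.62
ee_pos: [0.5437, -0.2534, 0.1449]
tcp_rot: [3.139, 0.003, -2.308]
force: [1.2, 11.3, 3.4]
opening: 0.135
grip_force: 21.0
```

```bash
python3 st.py
```

```text
9.625 [ 0.5437 -0.2534  0.1449] [ 3.139e+00  3.000e-03 -2.308e+00] F out/tan/z -11.2 -1.7 3.4 T [ 4.28 -0.29 -0.06] 11.538373647093477 J [-0.1   0.05 -0.06 -0.   -1.46 -0.63]
out in tool [ 0.886 -0.463 -0.003] tan in tool [-0.463 -0.886 -0.001] up [-0.003  0.002 -1.   ] 10mm out shares [ 0.0591 -0.0309 -0.0002]
```

Still blocked (11 N). Third turn.

Call:
carry_out --increments '[[[-0.018, 0.01, 0], [0, 0, 0], 8], [[-0.037, 0.019, 0], [0, 0, 0], 8], [[-0.037, 0.019, -0.002], [0, 0, -0.15], 8], [[-0.037, 0.019, -0.005], [0, 0, -0.3], 8], [[-0.037, 0.019, -0.007], [0, 0, -0.45], 8], [[-0.037, 0.019, -0.01], [0, 0, -0.6], 8], [[-0.037, 0.019, -0.012], [0, 0, -0.8], 8], [[-0.037, 0.019, -0.014], [0, 0, -1], 8], [[-0.037, 0.019, -0.014], [0, 0, -1], 8], [[-0.037, 0.019, -0.014], [0, 0, -1], 8]]'

```text
time_s: 10.88
ee_pos: [0.5445, -0.25, 0.1468]
tcp_rot: [3.14, -0.0, -1.262]
force: [-0.3, -0.7, 0.1]
opening: 0.136
grip_force: 19.6
```

```bash
python3 st.py
```

```text
10.875 [ 0.5445 -0.25    0.1468] [ 3.14  -0.    -1.262] F out/tan/z 0.8 -0.1 0.1 T [-0.37  0.18  0.06] 11.598121696414676 J [-0.1   0.05 -0.06  0.   -1.46  0.4 ]
out in tool [0.845 0.534 0.001] tan in tool [ 0.534 -0.845 -0.001] up [ 0.     0.002 -1.   ] 10mm out shares [0.0564 0.0356 0.0001]
```

Call:
carry_out --increments '[[[0.011, 0.007, 0], [0, 0, 0], 8], [[0.023, 0.014, 0], [0, 0, 0], 8], [[0.023, 0.014, 0], [0, 0, 0], 8]]'

```text
time_s: 11.25
ee_pos: [0.544, -0.2527, 0.1467]
tcp_rot: [3.142, 0.001, -1.261]
force: [-1.6, 5.0, -1.0]
opening: 0.134
grip_force: 19.9
```

Call:
carry_out --increments '[[[0.006, 0.003, 0], [0, 0, 0], 8], [[0.011, 0.007, 0], [0, 0, 0], 8], [[0.011, 0.007, 0], [0, 0, 0], 8]]'

```text
time_s: 11.62
ee_pos: [0.5437, -0.2543, 0.1467]
tcp_rot: [-3.141, 0.002, -1.26]
force: [-2.0, 5.2, -0.8]
opening: 0.132
grip_force: 20.4
```

```bash
python3 st.py
```

```text
11.625 [ 0.5437 -0.2543  0.1467] [-3.141e+00  2.000e-03 -1.260e+00] F out/tan/z -4.5 -3.2 -0.8 T [2.25 0.05 0.07] 11.309038576057674 J [-0.1   0.05 -0.06 -0.   -1.46  0.42]
out in tool [ 0.844  0.536 -0.001] tan in tool [ 0.536 -0.844 -0.001] up [-0.002 -0.    -1.   ] 10mm out shares [ 0.0563  0.0357 -0.0001]
```

Call:
carry_out --increments '[[[0.006, 0.003, 0], [0, 0, 0], 8], [[0.011, 0.007, 0], [0, 0, 0], 8], [[0.011, 0.007, 0], [0, 0, 0], 8]]'

```text
time_s: 12.0
ee_pos: [0.5433, -0.256, 0.1466]
tcp_rot: [-3.141, 0.002, -1.26]
force: [-0.5, 5.6, -1.7]
opening: 0.134
grip_force: 21.9
```

```bash
python3 st.py|head -1
```

```text
12.0 [ 0.5433 -0.256   0.1466] [-3.141e+00  2.000e-03 -1.260e+00] F out/tan/z -5.3 -1.9 -1.7 T [ 2.42 -0.08  0.02] 11.475211980043795 J [-0.11  0.05 -0.06 -0.   -1.46  0.42]
```

Past the stop at low force (6 mm out, 5 N), so the bolt is free. Next I'll compute the arc about the pin.

```bash
cat > arc.py <<'E'
from h import *; import sys
o=get_obs(); Rm=R.from_euler("xyz",o["tcp_rot"]).as_matrix()
th=np.radians(-104.6); out=np.array([np.cos(th),np.sin(th),0]); up=np.array([0,0,1.]); tan=np.cross(up,out)
pin=np.array([.5445,-.2500,.046]); rel=o["ee_pos"]-pin; rel-=tan*(rel@tan)
hold=o["ee_pos"]-Rm[:,2]*bot.hold_point_z-pin
print("bolt angle est",np.degrees(np.arctan2(hold@out,hold[2])),"axis",(Rm.T@tan).round(3),"F",o["force"].round(1),(o["force"]@out).round(1))
for f in map(float,sys.argv[1:]):
    r=np.radians(f)*tan; d=Rm.T@(R.from_rotvec(r).apply(rel)-rel)/.15
    print(f,d.round(3).tolist(),(Rm.T@tan*f/60).round(3).tolist())
E
python3 arc.py 3 6 9 12 15
```

```text
bolt angle est 2.9636671981812546 axis [ 0.536 -0.844 -0.   ] F [-0.5  5.6 -1.7] -5.3
3.0 [0.03, 0.019, 0.003] [0.027, -0.042, -0.0]
6.0 [0.059, 0.037, 0.008] [0.054, -0.084, -0.0]
9.0 [0.088, 0.056, 0.014] [0.08, -0.127, -0.0]
12.0 [0.117, 0.074, 0.023] [0.107, -0.169, -0.0]
15.0 [0.145, 0.092, 0.033] [0.134, -0.211, -0.0]
```

Call:
carry_out --increments '[[[0.03, 0.019, 0.003], [0.027, -0.042, 0], 8], [[0.059, 0.037, 0.008], [0.054, -0.084, 0], 8], [[0.088, 0.056, 0.014], [0.08, -0.127, 0], 8], [[0.117, 0.074, 0.023], [0.107, -0.169, 0], 8], [[0.145, 0.092, 0.033], [0.134, -0.211, 0], 8], [[0.145, 0.092, 0.033], [0.134, -0.211, 0], 8]]'

```text
time_s: 12.75
ee_pos: [0.5375, -0.282, 0.1412]
tcp_rot: [-2.997, 0.222, -1.246]
force: [4.9, 3.0, -4.6]
opening: 0.133
grip_force: 20.8
```

```bash
python3 arc.py 5 10 15 20 25 28;python3 st.py|head -1
```

```text
bolt angle est 18.371660566592197 axis [ 0.534 -0.845  0.002] F [ 4.9  3.  -4.6] -4.1
5.0 [0.049, 0.031, 0.006] [0.045, -0.07, 0.0]
10.0 [0.098, 0.062, 0.018] [0.089, -0.141, 0.0]
15.0 [0.145, 0.092, 0.034] [0.134, -0.211, 0.0]
20.0 [0.191, 0.121, 0.056] [0.178, -0.282, 0.001]
25.0 [0.236, 0.149, 0.082] [0.223, -0.352, 0.001]
28.0 [0.261, 0.165, 0.1] [0.249, -0.395, 0.001]
12.75 [ 0.5375 -0.282   0.1412] [-2.997  0.222 -1.246] F out/tan/z -4.1 4.0 -4.6 T [ 0.24 -1.42 -0.35] 11.333473542485443 J [-0.32  0.14  0.1  -0.26 -1.55  0.64]
```

Call:
carry_out --increments '[[[0.03, 0.018, 0.005], [0.027, -0.042, 0], 8], [[0.06, 0.038, 0.012], [0.054, -0.084, 0], 8], [[0.098, 0.062, 0.021], [0.089, -0.141, 0], 8], [[0.122, 0.077, 0.029], [0.111, -0.176, 0], 8], [[0.145, 0.092, 0.038], [0.134, -0.211, 0], 8], [[0.168, 0.106, 0.05], [0.156, -0.247, 0], 8], [[0.191, 0.121, 0.062], [0.178, -0.282, 0], 8], [[0.236, 0.149, 0.088], [0.223, -0.352, 0], 8], [[0.261, 0.165, 0.106], [0.249, -0.395, 0], 8], [[0.261, 0.165, 0.106], [0.249, -0.395, 0], 8]]'

```text
time_s: 14.0
ee_pos: [0.5287, -0.322, 0.1137]
tcp_rot: [-2.676, 0.614, -1.113]
force: [10.1, 3.7, -3.9]
opening: 0.135
grip_force: 20.4
```

```bash
python3 arc.py 3;python3 st.py|head -1
python3 - <<'E'
from h import *
t=vision.snapshot("scene"); crop(t,290,140,120,120,5,"pics/c4.png")
E
```

```text
bolt angle est 46.700062476401314 axis [ 0.534 -0.845  0.004] F [10.1  3.7 -3.9] -6.1
3.0 [0.029, 0.019, 0.004] [0.027, -0.042, 0.0]
14.0 [ 0.5287 -0.322   0.1137] [-2.676  0.614 -1.113] F out/tan/z -6.1 8.9 -3.9 T [-1.65 -1.85 -2.07] 11.527175528666241 J [-0.66  0.42  0.37 -0.7  -1.8   0.9 ]
```

View pics/c4.png

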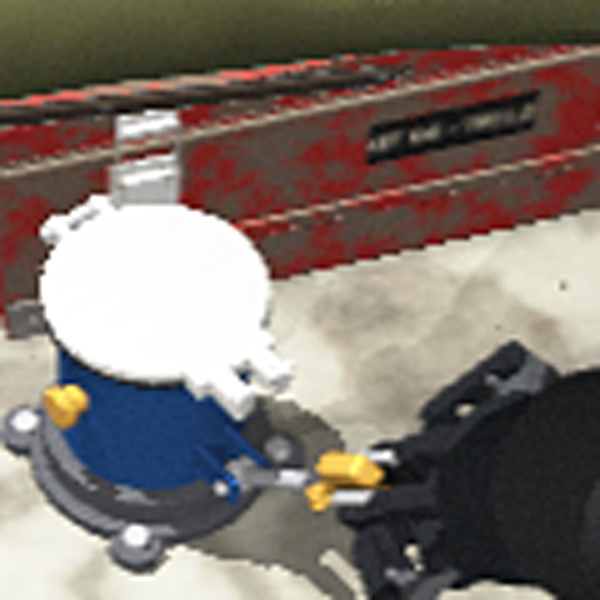

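The bolt has swung out of the lug: it is visible near crop (280,478), with the nut at (345,470) and the lug empty. Now I'll release and back off along the bolt axis.

Call:
carry_out --increments '[[[0.005, -0.008, 0], [0, 0, 0], 8], [[0.005, -0.008, 0], [0, 0, 0], 14], [[0.005, -0.008, 0], [0, 0, 0], 20], [[0.005, -0.008, 0], [0, 0, 0], 28], [[0.005, -0.008, 0], [0, 0, 0], 28]]'

```text
time_s: 14.68
ee_pos: [0.5275, -0.3219, 0.1149]
tcp_rot: [-2.68, 0.614, -1.112]
force: [-0.9, 0.2, 0.2]
opening: 0.332
grip_force: 0.0
```

Call:
carry_out --increments '[[[0, 0, -0.05], [0, 0, 0], 28], [[0, 0, -0.15], [0, 0, 0], 28], [[0, 0, -0.25], [0, 0, 0], 28], [[0, 0, -0.4], [0, 0, 0], 28], [[0, 0, -0.6], [0, 0, 0], 28], [[0, 0, -0.7], [0, 0, 0], 28], [[0, 0, -0.7], [0, 0, 0], 28]]'

```text
time_s: 15.55
ee_pos: [0.5097, -0.3925, 0.193]
tcp_rot: [-2.679, 0.612, -1.112]
force: [0.8, -0.3, 1.2]
opening: 0.326
grip_force: 0.0
```

```bash
python3 st.py
python3 - <<'E'
from h import *
t=vision.snapshot("scene"); s=vision.snapshot("top")
a=t["image"][140:260,290:410]; b=s["image"][150:270,280:400]
cv2.imwrite("pics/c5.png",np.hstack([cv2.resize(v,None,fx=3.3,fy=3.3,interpolation=cv2.INTER_CUBIC) for v in(a,b)]))
def brass(i,x0,y0,x1,y1):
    m=cv2.inRange(cv2.cvtColor(i["image"],cv2.COLOR_BGR2HSV),(10,120,60),(28,255,255))[y0:y1,x0:x1]; ys,xs=np.nonzero(m); return xs.mean()+x0,ys.mean()+y0
p=brass(t,345,222,380,250); q=brass(s,335,190,400,240); print(p,q)
o1,d1=ray(s,q);o2,d2=ray(t,p);k=np.linalg.lstsq(np.c_[d1,-d2],o2-o1,rcond=None)[0]; P=o1+k[0]*d1;Q=o2+k[1]*d2
print(P,Q); M=(P+Q)/2-[.5445,-.25,.046]; print(np.degrees(np.arctan2(np.hypot(M[0],M[1]),M[2])), np.linalg.norm(M),np.degrees(np.arctan2(M[1],M[0])))
E
```

```text
15.55 [ 0.5097 -0.3925  0.193 ] [-2.679  0.612 -1.112] F out/tan/z 0.1 0.8 1.2 T [-1.82  0.46 -0.01] 27.827984953884133 J [-0.75  0.49  0.62 -0.72 -1.99  0.85]
out in tool [ 0.619  0.391 -0.681] tan in tool [ 0.536 -0.844  0.001] up [-0.574 -0.366 -0.732] 10mm out shares [ 0.0413  0.0261 -0.0454]
(np.float64(361.74468085106383), np.float64(237.35106382978722)) (np.float64(375.67555555555555), np.float64(214.8177777777778))
[ 0.53048131 -0.32454458  0.1146589 ] [ 0.52947604 -0.32340557  0.1144473 ]
47.7181651647315 0.10189557599572485 -101.10596232579493
```

View pics/c5.png

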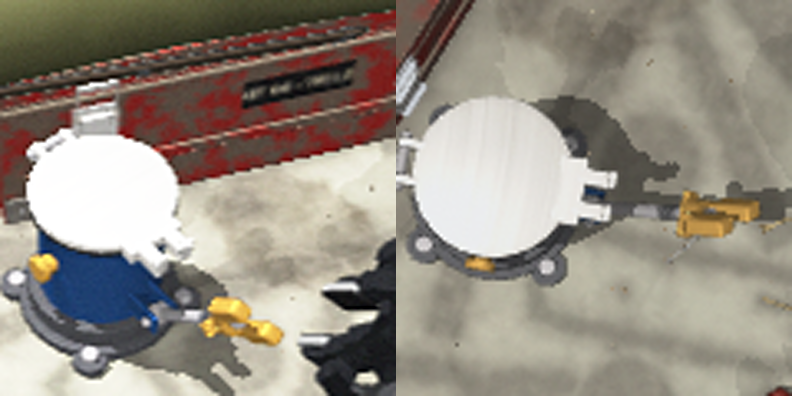

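The bolt lies outside the empty lug at about 47 degrees, and the gripper is clear of it. Handing in.

```bash
python3 -c "
from rig import workorder; print(workorder.close_job())"
```

```text
the job is handed in; nothing more can be done
None
```

I loosened the wing nut in three turns of 60 degrees, trying the bolt after each. It came free on the third, and I swung it out of the lug to about 47 degrees and left it there. The highest force I read was about 13 N, the gripper is clear of everything, and the job is handed in at about 16 s.

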